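Lock the sharpening bench fixtures before the grinder goes live

TASK

Before the grinder may run, its fixtures must be locked down: first turn the isolator fully off. With it off, put the loose sanding sticks in the grey bin and push every locking bar that lies on the bench into a lock base of its own, feeling through the slit for the hidden latch hole, fully home until its wooden shoulder meets the front of the base. With every bar home and every stick in the bin, turn the isolator fully back on. Leave the jar, mug, cork block and finial on the bench where they are.

Things in the scene. Friction and masses are not known exactly. Their poses are not given: they have to be found in the camera images.
- isolator: The isolator: a fixed grey box 100 x 100 x 65 mm with a black rotary bar handle on top; it stands at the left or right of the bars, on the robot's side. Origin at the centre of its underside, z up. Handle: a bar 84 mm long, 18 mm wide, 32 mm high (80 to 112 mm above the bench); its long direction is the box's x axis turned by the joint value.
- handle (a joint): Turn of the handle about the box's vertical centre line, rad, counter-clockwise from above: 0 = off (stop), 1.4 = on (stop). The white-marked end points along the box's x axis (away from the robot) at off and near its y axis (robot's left) at on. Friction about 0.12 N m; stays where left. Starts on (1.25 to 1.4).
- handle_grip (a point): On the handle's turning axis, mid-height of the bar, 98 mm above the bench: grip here, across the bar.
- bar1: A locking bar (two or three lie on the bench, all alike; an absent one reads None from the start): wooden grip 110 mm long, 30 x 30 mm square, then a round steel shank 12 mm thick, 105 mm long. Origin in the middle of the grip, on the axis, 15 mm up when lying; x runs along the bar to the shank's tip. About 0.16 kg, centre of mass about 35 mm ahead of the origin.
- bar1_tip (a point): The end of that bar's shank, on the axis, 160 mm ahead of the body's origin. The shoulder where grip meets shank is 55 mm ahead of the origin.
- bar2: A locking bar (two or three lie on the bench, all alike; an absent one reads None from the start): wooden grip 110 mm long, 30 x 30 mm square, then a round steel shank 12 mm thick, 105 mm long. Origin in the middle of the grip, on the axis, 15 mm up when lying; x runs along the bar to the shank's tip. About 0.16 kg, centre of mass about 35 mm ahead of the origin.
- bar2_tip (a point): The end of that bar's shank, on the axis, 160 mm ahead of the body's origin. The shoulder where grip meets shank is 55 mm ahead of the origin.
- bar3: A locking bar (two or three lie on the bench, all alike; an absent one reads None from the start): wooden grip 110 mm long, 30 x 30 mm square, then a round steel shank 12 mm thick, 105 mm long. Origin in the middle of the grip, on the axis, 15 mm up when lying; x runs along the bar to the shank's tip. About 0.16 kg, centre of mass about 35 mm ahead of the origin.
- bar3_tip (a point): The end of that bar's shank, on the axis, 160 mm ahead of the body's origin. The shoulder where grip meets shank is 55 mm ahead of the origin.
- base_a: A fixed lock base carrying a steel tool rest (T bar on a post, 170 mm high): dark steel block 180 mm deep (x -40 to +140), 170 mm wide, 100 mm high. Origin on the bench under it; its front, at x = -40 mm, faces the robot; x points away from the robot, z up. What it carries stands at x = +30 mm and beyond.
- base_a_slit (a point): Centre of that base's slit, in its front face, 60 mm above the bench. The slit is level, 68 mm wide, 20 mm high. 45 mm behind it stands a hidden steel face with one latch hole 20 x 20 mm, over 60 mm deep, at slit height, its middle anywhere up to 20 mm left or right of the slit's centre. A bar fully home has its tip 105 mm behind the front face.
- base_b: A fixed lock base carrying a sharpening stone in a wooden holder (138 mm high): dark steel block 180 mm deep (x -40 to +140), 170 mm wide, 100 mm high. Origin on the bench under it; its front, at x = -40 mm, faces the robot; x points away from the robot, z up. What it carries stands at x = +30 mm and beyond.
- base_b_slit (a point): Centre of that base's slit, in its front face, 60 mm above the bench. The slit is level, 68 mm wide, 20 mm high. 45 mm behind it stands a hidden steel face with one latch hole 20 x 20 mm, over 60 mm deep, at slit height, its middle anywhere up to 20 mm left or right of the slit's centre. A bar fully home has its tip 105 mm behind the front face.
- base_c: A fixed lock base carrying a small green vice (164 mm high): dark steel block 180 mm deep (x -40 to +140), 170 mm wide, 100 mm high. Origin on the bench under it; its front, at x = -40 mm, faces the robot; x points away from the robot, z up. What it carries stands at x = +30 mm and beyond.
- base_c_slit (a point): Centre of that base's slit, in its front face, 60 mm above the bench. The slit is level, 68 mm wide, 20 mm high. 45 mm behind it stands a hidden steel face with one latch hole 20 x 20 mm, over 60 mm deep, at slit height, its middle anywhere up to 20 mm left or right of the slit's centre. A bar fully home has its tip 105 mm behind the front face.
- stick1: A wooden sanding stick 90 mm long, 18 mm wide, 14 mm high (one or two lie between the bars; an absent one reads None from the start). Origin at the centre of its underside, x along its length. About 0.06 kg.
- stick2: A wooden sanding stick 90 mm long, 18 mm wide, 14 mm high (one or two lie between the bars; an absent one reads None from the start). Origin at the centre of its underside, x along its length. About 0.06 kg.
- bin: A fixed open grey plastic bin, 120 mm (its x) x 100 mm (its y) and 50 mm high, walls 4 mm, floor 4 mm thick; it stands on the opposite side from the isolator. Origin at the centre of its underside.
- jar: Amber jar 64 mm thick, 80 mm high, a bystander. Origin at its underside.
- block: Cork sanding block 100 x 60 x 40 mm, a bystander. Origin at its underside.
- mug: White mug 95 mm high, a bystander. Origin at its underside.
- finial: Turned wooden finial 90 mm high, a bystander. Origin at its underside.
Not all that is in view belongs to the job. Of the things shaped like the bin, the grey one is meant.

How it is judged:
On the way, in this order (a step that is already met when the one before it is completed fails the run):
1. the isolator is turned off (below 0.15 rad) while the bars still lie on the bench (value of joint handle below 0.15 rad and height (world z) of each of bar1_tip, bar2_tip, bar3_tip below 0.04 m), for 0.2 s.
2. every bar is home in a base with the isolator off (((x of bar1_tip in the frame of base_a between 0.055 and 0.09 m and y of bar1_tip in the frame of base_a between -0.045 and 0.045 m and z of bar1_tip in the frame of base_a between 0.045 and 0.075 m) or (x of bar1_tip in the frame of base_b between 0.055 and 0.09 m and y of bar1_tip in the frame of base_b between -0.045 and 0.045 m and z of bar1_tip in the frame of base_b between 0.045 and 0.075 m) or (x of bar1_tip in the frame of base_c between 0.055 and 0.09 m and y of bar1_tip in the frame of base_c between -0.045 and 0.045 m and z of bar1_tip in the frame of base_c between 0.045 and 0.075 m)) and ((x of bar2_tip in the frame of base_a between 0.055 and 0.09 m and y of bar2_tip in the frame of base_a between -0.045 and 0.045 m and z of bar2_tip in the frame of base_a between 0.045 and 0.075 m) or (x of bar2_tip in the frame of base_b between 0.055 and 0.09 m and y of bar2_tip in the frame of base_b between -0.045 and 0.045 m and z of bar2_tip in the frame of base_b between 0.045 and 0.075 m) or (x of bar2_tip in the frame of base_c between 0.055 and 0.09 m and y of bar2_tip in the frame of base_c between -0.045 and 0.045 m and z of bar2_tip in the frame of base_c between 0.045 and 0.075 m)) and ((x of bar3_tip in the frame of base_a between 0.055 and 0.09 m and y of bar3_tip in the frame of base_a between -0.045 and 0.045 m and z of bar3_tip in the frame of base_a between 0.045 and 0.075 m) or (x of bar3_tip in the frame of base_b between 0.055 and 0.09 m and y of bar3_tip in the frame of base_b between -0.045 and 0.045 m and z of bar3_tip in the frame of base_b between 0.045 and 0.075 m) or (x of bar3_tip in the frame of base_c between 0.055 and 0.09 m and y of bar3_tip in the frame of base_c between -0.045 and 0.045 m and z of bar3_tip in the frame of base_c between 0.045 and 0.075 m)) and value of joint handle below 0.25 rad), for 0.2 s.
3. the isolator is turned back on (above 1.25 rad) with every bar home and every stick in the bin (((x of bar1_tip in the frame of base_a between 0.055 and 0.09 m and y of bar1_tip in the frame of base_a between -0.045 and 0.045 m and z of bar1_tip in the frame of base_a between 0.045 and 0.075 m) or (x of bar1_tip in the frame of base_b between 0.055 and 0.09 m and y of bar1_tip in the frame of base_b between -0.045 and 0.045 m and z of bar1_tip in the frame of base_b between 0.045 and 0.075 m) or (x of bar1_tip in the frame of base_c between 0.055 and 0.09 m and y of bar1_tip in the frame of base_c between -0.045 and 0.045 m and z of bar1_tip in the frame of base_c between 0.045 and 0.075 m)) and ((x of bar2_tip in the frame of base_a between 0.055 and 0.09 m and y of bar2_tip in the frame of base_a between -0.045 and 0.045 m and z of bar2_tip in the frame of base_a between 0.045 and 0.075 m) or (x of bar2_tip in the frame of base_b between 0.055 and 0.09 m and y of bar2_tip in the frame of base_b between -0.045 and 0.045 m and z of bar2_tip in the frame of base_b between 0.045 and 0.075 m) or (x of bar2_tip in the frame of base_c between 0.055 and 0.09 m and y of bar2_tip in the frame of base_c between -0.045 and 0.045 m and z of bar2_tip in the frame of base_c between 0.045 and 0.075 m)) and ((x of bar3_tip in the frame of base_a between 0.055 and 0.09 m and y of bar3_tip in the frame of base_a between -0.045 and 0.045 m and z of bar3_tip in the frame of base_a between 0.045 and 0.075 m) or (x of bar3_tip in the frame of base_b between 0.055 and 0.09 m and y of bar3_tip in the frame of base_b between -0.045 and 0.045 m and z of bar3_tip in the frame of base_b between 0.045 and 0.075 m) or (x of bar3_tip in the frame of base_c between 0.055 and 0.09 m and y of bar3_tip in the frame of base_c between -0.045 and 0.045 m and z of bar3_tip in the frame of base_c between 0.045 and 0.075 m)) and x of stick1 in the frame of bin between -0.056 and 0.056 m and y of stick1 in the frame of bin between -0.046 and 0.046 m and z of stick1 in the frame of bin between -0.005 and 0.04 m and x of stick2 in the frame of bin between -0.056 and 0.056 m and y of stick2 in the frame of bin between -0.046 and 0.046 m and z of stick2 in the frame of bin between -0.005 and 0.04 m and value of joint handle above 1.25 rad), for 0.2 s.
At the end, for the whole second after the job is handed in: Every bar present has its shank in the latch hole of a lock base with its shoulder within 10 mm of the base's front, at rest and released; every sanding stick present lies inside the bin; the isolator's handle is above 1.25 rad (on) (all of step 3 and linear speed of each of bar1, bar2, bar3 below 0.02 m/s); the robot touches nothing.
It fails at once if a bystander (jar, cork block, mug, finial) is shifted by more than 60 mm (distance of any of jar, block, mug, finial from where it was at the start of the episode above 0.06 m).
Of bar1, bar2, bar3 only 2 to 3 are there at a start; the rules pass over those that are not, and their reading is None.
Of stick1, stick2 only 1 to 2 are there at a start; the rules pass over those that are not, and their reading is None.
At some moment in a run one of bar1, bar2, bar3 may be knocked a few centimetres aside while the robot is not near it.
Once in a run the grip may slacken for a moment while it holds something.
It also fails if it takes over 210 s, if anything falls off the work surface, if the arm or the gripper's body presses on something with over 40 N, if the wrist force passes 120 N, or if a joint passes its speed limit or range.

ROBOT

A 6-joint arm with a two-finger parallel gripper is mounted at the origin on the work surface. World frame = base frame: x ahead of the robot, y to its left, z up, the work surface at z = 0. Lengths are in m, angles in rad, forces in N, time in s.
With the tool pointing down it reaches from about 0.3 to 0.75 m from the base axis. Payload 8.5 kg.
Tool frame: the origin (TCP) lies at the very end of the fingers, on their centre line; the grasp point (between the pads) lies 19 mm behind it; z points along the fingers, y is the direction in which the jaws open and shut (so a half turn about z gives the same grasp; the last joint's range is limited). The gripper opens to 85 mm and grips with 20 to 120 N. Pads are 22 mm wide; open, the fingers measure 114 mm over their backs; the gripper's body (76 mm by 85 mm) begins 54 mm behind the grasp point. The pads swing forward as they close: fully open they stand 13 mm farther back than shut.
Start: joints at [-1.428, 0.381, 1.297, -0, 1.464, -0.215], TCP at [0.193, -0.515, 0.196] pointing down, gripper open.
Joint ranges: [-3.11, 3.11], [-0.89, 2.33], [0.22, 2.48], [-1.42, 4.56], [0.17, 2.85], [-2.88, 2.88]. Speed limits (rad/s): [2.39, 2.39, 3.14, 3.14, 3.14, 3.14].

INTERFACE

Orientations are given as a unit quaternion [x, y, z, w].
In Python, from rig import ctrl, vision, job gives the robot as it stands.
- The arm moves only by the shell command python3 -m inch 'ROWS'. ROWS is text: rows parted by semicolons, each of 5 numbers parted by spaces: the shift along the tool's x, y, z in cm, then the turn about the tool's z in rad, then the closure, from 0 (fully open) to 1 (shut). In form: x y z turn claw; .... A call has 1 to 8 rows; each row shifts and turns the commanded pose from where the row before left it, along the tool's axes as they then stand; what a row does not reach is not made up. A row lasts 1/8 s, in which the tool goes at most 62.5 mm and 10.7 degrees, less where a joint would pass 70% of its speed; a pose out of reach is approached as far as the arm can. A call with a gripper value outside its range is refused whole. The fingers move at their own pace and stop on an object; the grip force is fixed at half the most. Time passes only in rows, so rows that do not move let the fingers close. It gives the time, the measured TCP pose, the force and the opening at its end, in the units of the state.
- ctrl.sense(): the state, without advancing time (a new reading comes with each control period).
- vision.capture(name): name is "scene" or "top"; returns the picture (420x560x3 uint8, blue, green, red); there is no depth.
- vision.camera_info(name): a dict with "K" (3x3 intrinsics, pixels), "R" (3x3) and "t" (3): a world point X has camera coordinates R X + t. Camera axes: x right, y down, z forward; pixel columns grow to the right and rows downward; lengths in m; the calibration is good to about 2 mm. A picture is of the moment at which its call begins. camera_info takes no time and is no camera call.
- job.finish_job(): hands the job in, once; it reports no verdict.
The state is a dict: "time": time; "qpos": joint angles; "dq": joint speeds; "joint_efforts": joint torques, N m; "eef_pos": TCP position; "ee_rot": TCP orientation; "force": force on the tool from outside, world axes, zero at the start; "moment": the same for the moment, N m; "grip_width": finger opening in m.
Only numpy, scipy, OpenCV 4.12 (cv2) and the standard library are available. Lean on these libraries where they do the work, as an engineer would, in place of code of your own. Each camera call takes 0.05 s, during which the arm holds its last target. There are 200 camera calls.

## Working session

There is one attempt and no reset: what is moved stays moved. The work goes in short steps, Python scripts to look and compute and a shell command to move; the robot and the scene stay as the last step left them, time stands still between calls to the robot, and variables do not carry over. Pictures are saved under pics/ and viewed, about 12 in all and at most 16, crops included, and the job is handed in when it is done.

```bash
ls; mkdir -p pics; python3 - <<'E'
from rig import ctrl,vision
import cv2
for n in("scene","top"):
    im=vision.capture(n); cv2.imwrite(f"pics/{n}0.png",im)
    c=vision.camera_info(n); print(n,c)
print(ctrl.sense())
E
```

```text
pics
scene {'K': array([[380.18825597,   0.        , 282.66976165],
       [  0.        , 380.18825597, 217.27898863],
       [  0.        ,   0.        ,   1.        ]]), 'R': array([[-0.06659098,  0.99772823, -0.01019891],
       [ 0.58334682,  0.03063734, -0.81164514],
       [-0.80948881, -0.05999775, -0.58406176]]), 't': array([ 0.04637641, -0.2352763 ,  1.67897618])}
top {'K': array([[482.77682618,   0.        , 283.53160842],
       [  0.        , 482.77682618, 213.77571478],
       [  0.        ,   0.        ,   1.        ]]), 'R': array([[-1.68456860e-02, -9.99858025e-01, -3.91353896e-04],
       [-9.70074421e-01,  1.64387087e-02, -2.42250667e-01],
       [ 2.42222707e-01, -3.70123627e-03, -9.70213616e-01]]), 't': array([0.01570008, 0.54972461, 1.23016516])}
{'time': 0.1, 'qpos': array([-1.42829168e+00,  3.81129323e-01,  1.29813513e+00,  2.22838764e-06,
        1.46363300e+00, -2.15297023e-01]), 'dq': array([ 2.39437095e-03, -9.68032603e-04, -2.50653740e-03, -4.33539012e-04,
       -1.17915155e-03,  5.96698876e-05]), 'joint_efforts': array([ 4.82232717e-03, -4.49224126e+01, -2.31655723e+01, -9.78421849e-05,
        3.68826135e-03, -2.57494565e-05]), 'eef_pos': array([ 0.1925745 , -0.51485952,  0.19548999]), 'ee_rot': array([ 9.84039693e-01,  1.77947904e-01,  2.48465972e-05, -6.51926959e-04]), 'force': array([ 0.35116636, -0.18752059, -0.09806583]), 'moment': array([-0.06410445, -0.01603948, -0.05854817]), 'grip_width': 0.08538049045184962}
```

View pics/scene0.png

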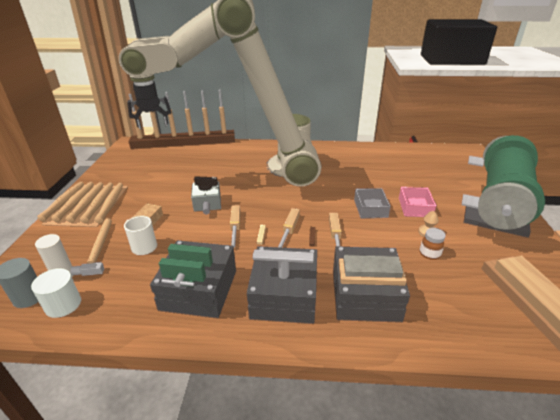

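View pics/top0.png

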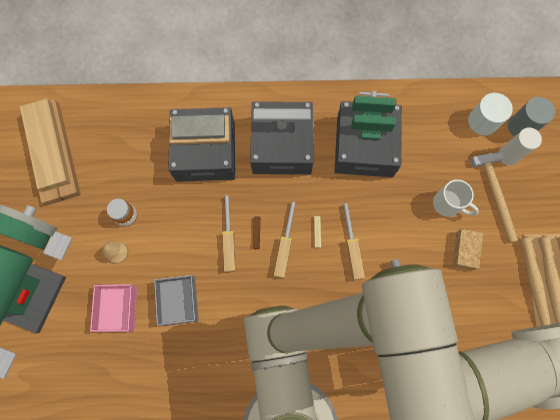

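```bash
cat > h.py <<'E'
import numpy as np,cv2
from rig import ctrl,vision,job
from scipy.spatial.transform import Rotation as Ro
def ray(n,px):
    c=vision.camera_info(n);R,t=c["R"],c["t"]
    d=R.T@np.linalg.solve(c["K"],[px[0],px[1],1.]);return -R.T@t,d
def onz(n,px,z):
    o,d=ray(n,px);return o+d*(z-o[2])/d[2]
def proj(n,X):
    c=vision.camera_info(n);p=c["K"]@(c["R"]@np.asarray(X,float)+c["t"]);return p[:2]/p[2]
def tri(p1,p2):
    (o,d),(q,e)=ray("scene",p1),ray("top",p2)
    s=np.linalg.lstsq(np.c_[d,-e],q-o,rcond=None)[0];a,b=o+d*s[0],q+e*s[1]
    return (a+b)/2,np.linalg.norm(a-b)
def tcp():
    s=ctrl.sense();R=Ro.from_quat(s["ee_rot"]).as_matrix()
    return s["eef_pos"],R,np.arctan2(R[1,0],R[0,0]),s
def to(P,yaw=None):
    "shift in tool cm to P; turn about tool z for tool-x heading yaw"
    p,R,y,s=tcp();d=R.T@(np.asarray(P)-p)*100
    tn=None if yaw is None else round(float(-(yaw-y+np.pi/2)%np.pi*1) if 0 else float(-((yaw-y+np.pi/2)%np.pi-np.pi/2)),3)
    print("t",round(s["time"],2),"tcp",p.round(4),"yaw",round(y,3),"shift cm(before turn)",d.round(2),"turn",tn,"q6",s["qpos"][5].round(2))
E
python3 - <<'E'
from h import *
t=cv2.imread("pics/top0.png");s=cv2.imread("pics/scene0.png")
a=cv2.resize(t[180:290,150:380],None,fx=3.4,fy=3.4,interpolation=cv2.INTER_CUBIC)
b=cv2.resize(s[165:220,180:240],None,fx=4,fy=4,interpolation=cv2.INTER_CUBIC)
c=np.zeros((600,785,3),np.uint8);c[:a.shape[0],:a.shape[1]][:]=a[:,:785];c[376:596,:240]=b
b2=cv2.resize(s[200:255,220:350],None,fx=4,fy=4,interpolation=cv2.INTER_CUBIC);c[376:596,250:770]=b2
cv2.imwrite("pics/c1.png",c)
E
```

```text
(no output)
```

View pics/c1.png

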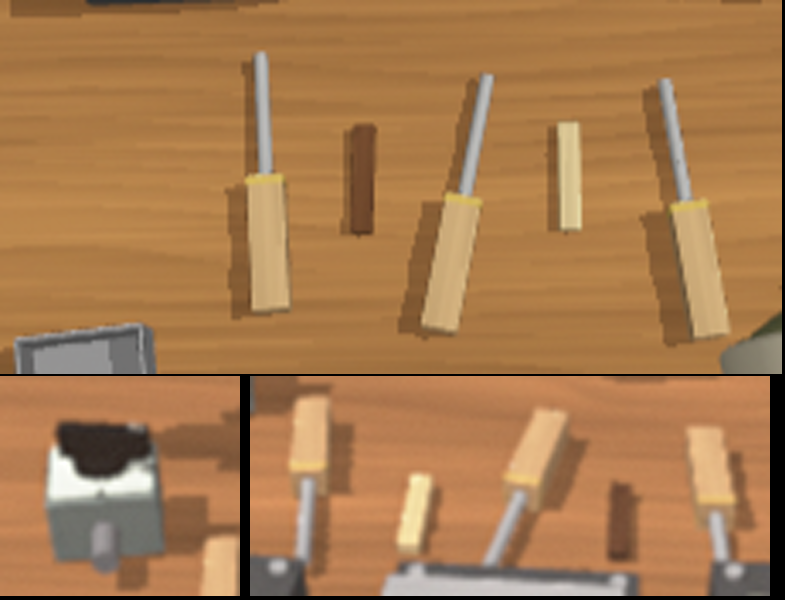

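```bash
python3 - <<'E'
from h import *
f=lambda u,v:(u/4+180,(v-376)/4+165)
for p in [(48,497),(162,491)]: print("topfront",onz("scene",f(*p),.065))
for p in [(52,560),(162,552)]: print("botfront",onz("scene",f(*p),0))
for p in [(58,424),(150,428),(120,476),(80,476)]: print("handle",onz("scene",f(*p),.112))
g=lambda u,v:(u/3.4+150,v/3.4+180)
for n,tip,sh,back in [("L",(260,54),(264,180),(270,309)),("M",(487,76),(463,200),(440,329)),("R",(665,81),(690,206),(711,335))]:
    T=onz("top",g(*tip),.018);B=onz("top",g(*back),.022);S=onz("top",g(*sh),.03)
    print(n,T.round(4),S.round(4),B.round(4),"len",np.linalg.norm((T-B)[:2]),"yaw",np.arctan2(*(T-B)[1::-1]))
for n,a,b in [("dark",(365,125),(361,235)),("light",(567,122),(571,230))]:
    A=onz("top",g(*a),.012);B=onz("top",g(*b),.012);print(n,((A+B)/2).round(4),np.linalg.norm(A-B),np.arctan2(*(A-B)[1::-1]))
print("bin",[onz("top",p,.05).round(3) for p in [(155,280),(193,275),(198,322),(157,325)]])
to([.4,-.3,.2],0)
E
```

```text
topfront [ 0.37714364 -0.34486801  0.065     ]
topfront [ 0.36206443 -0.2449809   0.065     ]
botfront [ 0.38231931 -0.3496632   0.        ]
botfront [ 0.36429929 -0.25148579  0.        ]
handle [ 0.32862921 -0.34138499  0.112     ]
handle [ 0.33169976 -0.25693374  0.112     ]
handle [ 0.4138903  -0.26570205  0.112     ]
handle [ 0.41560258 -0.29985778  0.112     ]
L [0.617  0.1662 0.018 ] [0.5077 0.1604 0.03  ] [0.4045 0.1553 0.022 ] len 0.2127627111954717 yaw 0.05134102006816027
M [ 0.5949 -0.0216  0.018 ] [4.886e-01 2.000e-04 3.000e-02] [0.3864 0.0203 0.022 ] len 0.21271239016584284 yaw -0.1982958420997539
R [ 0.5881 -0.1685  0.018 ] [ 0.4806 -0.1819  0.03  ] [ 0.378  -0.1944  0.022 ] len 0.21173543313045606 yaw 0.12261950250545242
dark [0.5105 0.0815 0.012 ] 0.09179895256320242 -0.03904231860692454
light [ 0.511 -0.087  0.012] 0.0902287176159064 0.002447638132597611
bin [array([0.38 , 0.348, 0.05 ]), array([0.392, 0.248, 0.05 ]), array([0.27 , 0.232, 0.05 ]), array([0.264, 0.337, 0.05 ])]
t 0.1 tcp [ 0.1926 -0.5149  0.1955] yaw 0.358 shift cm(before turn) [ 26.95 -12.86  -0.43] turn 0.358 q6 -0.22
```

```bash
python3 -m inch '3.9 -4.6 -.3 0 0;3.9 -4.6 -.3 0 0;3.9 -4.6 -.3 0 0;3.9 -4.6 -.3 0 0;3.9 -4.6 -.3 0 0;3.9 -4.6 -.3 0 0;3.9 -4.6 -.3 0 0;3.9 -4.6 -.3 0 0'; python3 -m inch '3.9 -4.6 -.3 0 0;3.9 -4.6 -.3 0 0;0 0 0 0 0'; python3 - <<'E'
from h import *
a=vision.capture("top");cv2.imwrite("pics/top1.png",a)
b=vision.capture("scene");cv2.imwrite("pics/scene1.png",b)
r=lambda im,k:cv2.resize(im,None,fx=k,fy=k,interpolation=cv2.INTER_CUBIC)
c=np.zeros((600,800,3),np.uint8)
x=r(a[90:190,160:410],3.2);c[:320,:800]=x
x=r(a[255:325,370:440],4);c[320:600,:280]=x
x=r(b[165:220,180:240],4);c[320:540,290:530]=x
x=r(a[268:332,145:210],4);c[320:576,540:800]=x
cv2.imwrite("pics/c2.png",c)
to([.32,-.302,.2],1.48)
E
```

```text
time: 1.1
eef_pos: [0.3561, -0.0593, 0.2202]
ee_rot: [0.984, 0.178, 0.0, 0.0]
force: [1.2, -0.1, 0.1]
grip_width: 0.0854
time: 1.48
eef_pos: [0.397, 0.0558, 0.2259]
ee_rot: [0.983, 0.182, -0.0, -0.0]
force: [-0.3, -0.7, -1.0]
grip_width: 0.0854
t 1.57 tcp [0.3965 0.0526 0.2257] yaw 0.36 shift cm(before turn) [-19.64  30.5    2.58] turn -1.12 q6 1.05
```

View pics/c2.png

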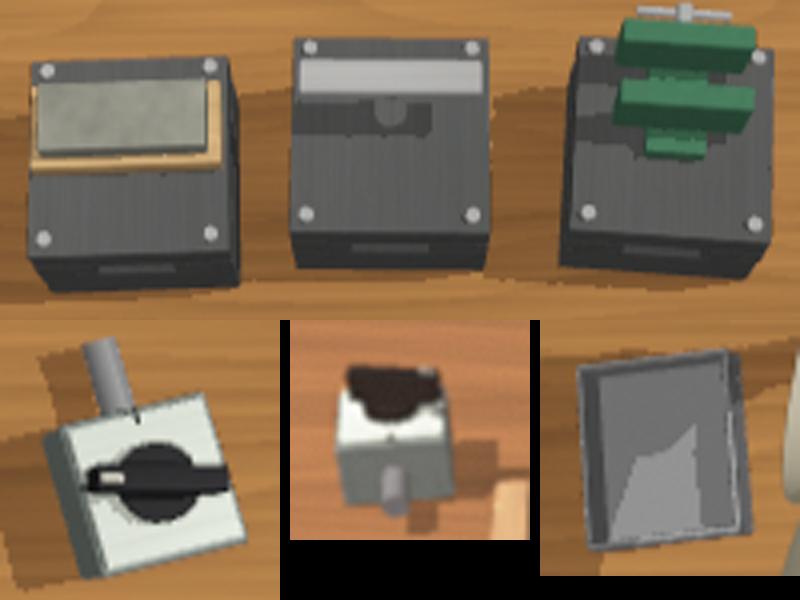

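```bash
python3 - <<'E'
from h import *
g=lambda u,v:(u/4+370,(v-320)/4+255)
C=np.array([onz("top",g(*p),.065) for p in [(62,430),(205,393),(246,542),(102,578)]]);print("iso",C.mean(0),[np.linalg.norm(C[i]-C[i-1]) for i in range(4)], "yaw",np.arctan2(*(C[1]-C[2])[1::-1]))
A,B=[onz("top",g(*p),.112) for p in [(88,476),(228,477)]];print("handle",(A+B)/2,np.linalg.norm(A-B),"yaw",np.arctan2(*(A-B)[1::-1]))
h=lambda u,v:(u/3.2+160,v/3.2+90)
for n,l,r,s in [("stone",(98,268),(175,267),[(48,71),(210,66),(43,239),(211,233)]),("rest",(352,247),(428,247),[(310,47),(472,48),(306,214),(473,215)]),("vice",(623,249),(700,255),[(597,46),(759,58),(589,212),(756,224)])]:
    a,b=[onz("top",h(*p),.06) for p in(l,r)]
    S=np.array([onz("top",h(*p),.1) for p in s])
    y1=np.arctan2(*(S[0]-S[2])[1::-1]);y2=np.arctan2(*(S[1]-S[3])[1::-1]);c=S.mean(0)
    yw=(y1+y2)/2; print(n,"slit",((a+b)/2).round(4),"w",np.linalg.norm(a-b).round(4),"yaw",np.arctan2(*(a-b)[1::-1])-np.pi/2,"screws c",c.round(4),"yaw",y1,y2,"front ctr",(c-.09*np.array([np.cos(yw),np.sin(yw),0])).round(4),"spans",np.linalg.norm(S[0]-S[1]),np.linalg.norm(S[0]-S[2]))
k=lambda u,v:((u-540)/4+145,(v-320)/4+268)
D=np.array([onz("top",k(*p),.05) for p in[(578,366),(738,350),(752,534),(588,550)]]);print("bin",D.mean(0),np.arctan2(*(D[0]-D[3])[1::-1]),[np.linalg.norm(D[i]-D[i-1]) for i in range(4)])
E
```

```text
iso [ 0.32551943 -0.31249321  0.065     ] [np.float64(0.09630501639879624), np.float64(0.09764614781653215), np.float64(0.0975498800045143), np.float64(0.09628037768824174)] yaw 0.18636271341626945
handle [ 0.32736253 -0.30350857  0.112     ] 0.08709033075122959 yaw 1.5468463921294713
stone slit [0.67   0.2278 0.06  ] w 0.0664 yaw -0.003303916673981 screws c [0.7609 0.2306 0.1   ] yaw 0.010250709473535013 0.017697763315159352 front ctr [0.6709 0.2294 0.1   ] spans 0.13989795337181457 0.15354189272298358
rest slit [0.6849 0.0087 0.06  ] w 0.0658 yaw -0.016985311395966818 screws c [0.7766 0.0069 0.1   ] yaw -0.02539811665443545 -0.023390442111110542 front ctr [0.6866 0.0091 0.1   ] spans 0.14050347473678731 0.1538306527974713
vice slit [ 0.6764 -0.226   0.06  ] w 0.0666 yaw -0.09931472681195674 screws c [ 0.7687 -0.2365  0.1   ] yaw -0.09243881348133912 -0.09031451881416129 front ctr [ 0.6791 -0.2283  0.1   ] spans 0.14032796776713896 0.15340547096516918
bin [0.32656901 0.29078941 0.05      ] 0.1018720783269038 [np.float64(0.11900501171723997), np.float64(0.10551760429847803), np.float64(0.11949581215594553), np.float64(0.10571409675755411)]
```

```bash
python3 -m inch '-2.75 4.44 .8 0 0;-2.75 4.44 .8 0 0;-2.75 4.44 .8 0 0;-2.75 4.44 .8 0 0;-2.75 4.44 .8 0 0;-2.75 4.44 .8 0 0;-2.75 4.44 .8 0 0'; python3 -m inch '0 0 0 -.17 0;0 0 0 -.17 0;0 0 0 -.17 0;0 0 0 -.17 0;0 0 0 -.17 0;0 0 0 -.17 0;0 0 0 -.167 0;0 0 0 0 0'; python3 -c "
from h import *
to([.326,-.306,.079],1.547)"
```

```text
time: 2.45
eef_pos: [0.323, -0.3091, 0.1698]
ee_rot: [0.984, 0.176, -0.0, -0.0]
force: [0.3, 0.6, 0.4]
grip_width: 0.0854
time: 3.45
eef_pos: [0.324, -0.3071, 0.17]
ee_rot: [0.718, 0.696, -0.0, -0.0]
force: [-0.4, 0.1, 0.2]
grip_width: 0.085
t 3.45 tcp [ 0.324  -0.3071  0.17  ] yaw 1.54 shift cm(before turn) [0.12 0.2  9.1 ] turn -0.007 q6 -0.99
```

```bash
python3 -m inch '.1 .2 4 0 0;0 0 3 0 0;0 0 2 0 0;0 0 0 0 1;0 0 0 0 1;0 0 0 0 1;0 0 0 0 1'; python3 -m inch '0 0 0 0 1;0 0 0 0 1;0 0 0 0 1'; python3 -c "
from h import *
to([.326,-.306,.079],.15)"
```

```text
time: 4.32
eef_pos: [0.3275, -0.3055, 0.0806]
ee_rot: [0.716, 0.698, -0.0, 0.001]
force: [0.5, -0.8, -0.1]
grip_width: 0.0119
time: 4.7
eef_pos: [0.3274, -0.3053, 0.08]
ee_rot: [0.716, 0.698, 0.0, -0.0]
force: [-0.2, 0.6, 0.5]
grip_width: -0.0001
t 4.7 tcp [ 0.3274 -0.3053  0.08  ] yaw 1.545 shift cm(before turn) [-0.08 -0.14  0.1 ] turn 1.395 q6 -0.99
```

```bash
python3 - <<'E'
from h import *
a=vision.capture("top");b=vision.capture("scene")
r=lambda im,k:cv2.resize(im,None,fx=k,fy=k,interpolation=cv2.INTER_CUBIC)
c=np.zeros((400,800,3),np.uint8)
c[:,:400]=r(a[225:325,360:460],4);c[:,400:]=r(b[140:240,160:260],4)
cv2.imwrite("pics/c3.png",c)
print(proj("scene",[.3274,-.3053,.08]),proj("top",[.3274,-.3053,.08]))
E
```

```text
[205.60602035 184.74273311] [407.031173   295.11030601]
```

View pics/c3.png

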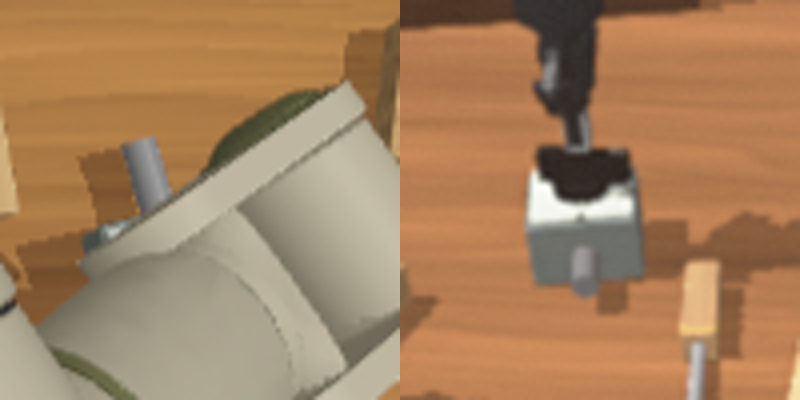

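```bash
python3 - <<'E'
from h import *
b=cv2.imread("pics/scene1.png");a=cv2.imread("pics/top1.png")
b2=vision.capture("scene")
def box(im,n,c,yaw,lx,ly,z0,z1,col,k,o):
    R=np.array([[np.cos(yaw),-np.sin(yaw)],[np.sin(yaw),np.cos(yaw)]])
    for z in(z0,z1):
        P=[R@[sx*lx/2,sy*ly/2]+c for sx,sy in[(1,1),(1,-1),(-1,-1),(-1,1)]]
        q=np.array([((proj(n,[*p,z])-o+.5)*k) for p in P]).round().astype(int)
        cv2.polylines(im,[q],True,col,1)
r=lambda im,k:cv2.resize(im,None,fx=k,fy=k,interpolation=cv2.INTER_CUBIC)
out=[]
for im,n,o in[(a,"top",(370,250)),(b,"scene",(180,150)),(b2,"scene",(180,150))]:
    x=r(im[o[1]:o[1]+70,o[0]:o[0]+66],4)
    box(x,n,[.326,-.306],1.547,.084,.018,.08,.112,(0,0,255),4,np.array(o))
    box(x,n,[.326,-.306],.17,.1,.1,0,.065,(0,255,0),4,np.array(o))
    p,R,y,s=tcp();q=((proj(n,p)-o+.5)*4).astype(int);cv2.circle(x,tuple(int(i) for i in q),3,(255,0,255),-1)
    out.append(x)
cv2.imwrite("pics/c4.png",np.hstack(out))
E
```

```text
(no output)
```

View pics/c4.png

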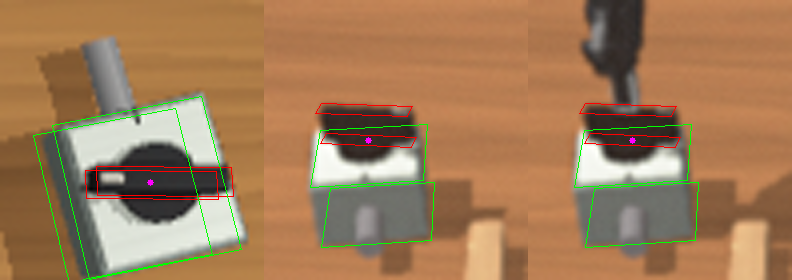

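```bash
python3 -m inch '0 0 -3 0 1;0 0 -3 0 1;0 0 0 0 1;0 0 0 0 1'; python3 - <<'E'
from h import *
b2=vision.capture("scene");p,R,y,s=tcp();print(p,s["grip_width"],s["force"])
x=cv2.resize(b2[90:240,130:280],None,fx=4,fy=4,interpolation=cv2.INTER_CUBIC)
for d,c in((0,(255,0,255)),(.019,(0,255,255)),(.073,(0,255,0))):
    q=((proj("scene",p-R[:,2]*d)-(130,90)+.5)*4).astype(int);cv2.circle(x,tuple(int(i) for i in q),3,c,-1)
cv2.imwrite("pics/c5.png",x)
E
```

```text
time: 5.35
eef_pos: [0.3272, -0.3049, 0.1394]
ee_rot: [0.716, 0.698, 0.0, -0.0]
force: [0.4, -0.1, -0.0]
grip_width: 0.0001
[ 0.32709327 -0.30481531  0.13918907] -0.0001330814168373461 [ 0.31449701  0.08675159 -1.17664325]
```

View pics/c5.png

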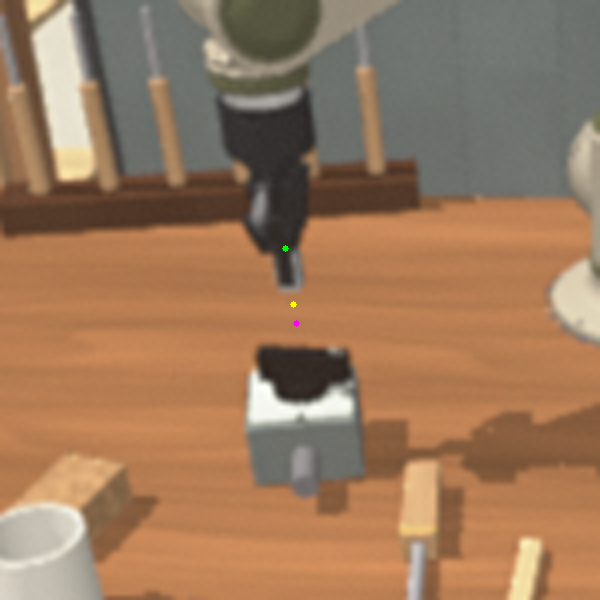

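```bash
python3 -m inch '0 0 0 0 0;0 0 0 0 0;0 0 0 0 0;0 0 0 0 0;0 0 3 0 0;0 0 3 0 0;0 0 1.5 0 0;0 0 1 0 0';  python3 -m inch '0 0 0 0 1;0 0 0 0 1;0 0 0 0 1;0 0 0 0 1;0 0 0 0 1;0 0 0 0 1'
```

```text
time: 6.4
eef_pos: [0.3273, -0.3052, 0.0544]
ee_rot: [0.716, 0.698, 0.0, -0.0]
force: [0.3, 0.3, -1.0]
grip_width: 0.0855
time: 7.15
eef_pos: [0.3267, -0.3054, 0.0557]
ee_rot: [0.716, 0.698, -0.001, -0.0]
force: [-5.7, -0.1, 8.5]
grip_width: 0.0166
```

```bash
python3 -m inch '0 0 0 .17 1;0 0 0 .17 1;0 0 0 .17 1;0 0 0 .17 1;0 0 0 .17 1;0 0 0 .17 1;0 0 0 .17 1;0 0 0 .17 1';python3 -m inch '0 0 0 .06 1;0 0 0 0 1'; python3 -c "
from h import *
s=tcp();print(s[3]['moment'],s[2])"
```

```text
time: 8.15
eef_pos: [0.3312, -0.3094, 0.0559]
ee_rot: [0.996, 0.09, 0.004, 0.005]
force: [21.3, -11.2, -12.7]
grip_width: 0.0167
time: 8.4
eef_pos: [0.3305, -0.3096, 0.056]
ee_rot: [0.998, 0.064, 0.003, 0.005]
force: [15.0, -12.1, -10.3]
grip_width: 0.0165
[-2.07588705 -2.05038549  1.54139526] 0.12730850740219551
```

```bash
python3 -m inch '0 0 0 0 0;0 0 0 0 0;0 0 0 0 0;0 0 0 0 0;0 0 -3 0 0;0 0 -4 0 0;0 0 -5 0 0'; python3 - <<'E'
from h import *
b2=vision.capture("scene");p,R,y,s=tcp();print(p,y,s["grip_width"],s["force"])
x=cv2.resize(b2[90:240,130:280],None,fx=4,fy=4,interpolation=cv2.INTER_CUBIC)
for d,c in((0,(255,0,255)),(-.034,(0,255,255)),(.073,(0,255,0))):
    q=((proj("scene",p-R[:,2]*d)-(130,90)+.5)*4).astype(int);cv2.circle(x,tuple(int(i) for i in q),3,c,-1)
cv2.imwrite("pics/c6.png",x)
E
```

```text
time: 9.28
eef_pos: [0.327, -0.3047, 0.1759]
ee_rot: [0.998, 0.062, -0.0, -0.001]
force: [-0.6, -0.6, -0.0]
grip_width: 0.0853
[ 0.32863504 -0.30712696  0.18229669] 0.12502251975844808 0.08532397025231982 [ 0.81165479 -1.2909776   7.48447594]
```

View pics/c6.png

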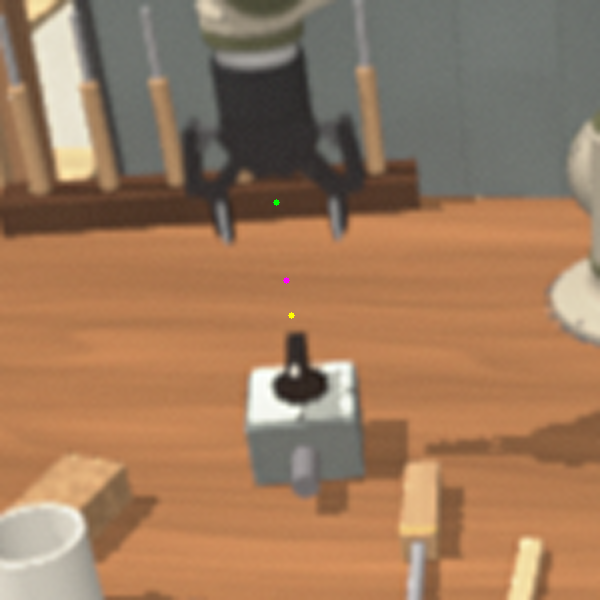

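```bash
python3 -c "
from h import *
to([.4293,-.188,.05],.1226)"
```

```text
t 9.32 tcp [ 0.3286 -0.3071  0.1823] yaw 0.125 shift cm(before turn) [ 11.42 -10.68  13.18] turn 0.002 q6 0.43
```

```bash
python3 -m inch '3.8 -3.6 0 0 0;3.8 -3.6 0 0 0;3.8 -3.6 0 0 0;0 0 6 0 0;0 0 6 0 0;0 0 0 0 0';python3 - <<'E'
from h import *
to([.4293,-.188,-.025],.1226)
a=vision.capture("top");b=vision.capture("scene");c=np.zeros((480,800,3),np.uint8)
r=lambda im,k:cv2.resize(im,None,fx=k,fy=k,interpolation=cv2.INTER_CUBIC)
c[:,:480]=r(a[180:300,300:420],4);c[:,480:]=r(b[170:290,200:280],4)
cv2.imwrite("pics/c7.png",c)
E
```

```text
time: 10.07
eef_pos: [0.4252, -0.1824, 0.0525]
ee_rot: [0.998, 0.062, -0.003, -0.003]
force: [0.7, -0.4, 0.5]
grip_width: 0.0857
t 10.07 tcp [ 0.4252 -0.1824  0.0525] yaw 0.125 shift cm(before turn) [0.39 0.65 7.75] turn 0.002 q6 0.78
```

View pics/c7.png

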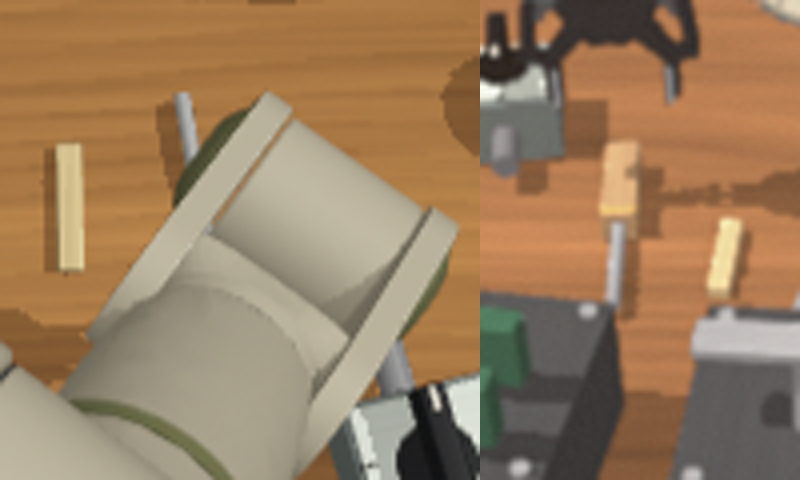

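```bash
python3 - <<'E'
from h import *
for z in(.05,.06,.07,.08,.09,.1,.11): print(z,proj("scene",[.43,-.138,z]).round(1),onz("scene",(248,195),z).round(3))
E
```

```text
0.05 [247.7 208.8] [ 0.342 -0.149  0.05 ]
0.06 [247.5 206.4] [ 0.358 -0.147  0.06 ]
0.07 [247.3 204. ] [ 0.373 -0.144  0.07 ]
0.08 [247.1 201.5] [ 0.389 -0.141  0.08 ]
0.09 [247. 199.] [ 0.404 -0.138  0.09 ]
0.1 [246.8 196.6] [ 0.42  -0.135  0.1  ]
0.11 [246.6 194. ] [ 0.436 -0.132  0.11 ]
```

```bash
python3 -m inch '.3 .5 4 0 0;0 0 3 0 0;0 0 1 0 0;0 0 0 0 0'; python3 -m inch '0 0 .7 0 0;0 0 0 0 1;0 0 0 0 1;0 0 0 0 1;0 0 0 0 1;0 0 0 0 1'; python3 -c "
from h import *
to([.4293,-.188,-.025],.1226)"
```

```text
time: 10.68
eef_pos: [0.4314, -0.1892, -0.0237]
ee_rot: [0.998, 0.062, 0.001, 0.001]
force: [0.9, -1.1, -0.2]
grip_width: 0.0853
time: 11.42
eef_pos: [0.4308, -0.1886, -0.0315]
ee_rot: [0.998, 0.062, 0.0, 0.0]
force: [-0.5, -0.3, 5.5]
grip_width: 0.029
t 11.43 tcp [ 0.4308 -0.1886 -0.0315] yaw 0.125 shift cm(before turn) [-0.14 -0.08 -0.65] turn 0.002 q6 0.78
```

```bash
python3 -m inch '0 0 -2.5 0 1;0 0 -2 0 1;0 0 0 .11 1;0 0 0 .108 1;0 0 0 0 1'; cat >> h.py <<'E'
B={"vice":([.678,-.227],-.093),"rest":([.686,.009],-.022),"stone":([.6705,.2286],.011)}
def P(n,d,l,off=.1585,z=.0135):
    c,y=B[n];X=np.array([np.cos(y),np.sin(y)]);Y=np.array([-X[1],X[0]])
    p=np.array(c)+(d-off)*X+l*Y;return [*p,z],y
def dl(n,off=.1585):
    "tip depth & lateral in base from the reported tcp"
    c,y=B[n];X=np.array([np.cos(y),np.sin(y)]);Y=np.array([-X[1],X[0]]);p,R,yw,s=tcp()
    t=p[:2]+off*np.array([np.cos(yw),np.sin(yw)])-c
    print("t",round(s["time"],2),"depth mm",(t@X*1e3).round(1),"lat",(t@Y*1e3).round(1),"z",p[2].round(4),"yaw err",round(yw-y,3),"F",s["force"].round(1),"M",s["moment"].round(2),"w",s["grip_width"].round(4))
E
python3 -c "
from h import *
to(*P('vice',-.01,-.018));dl('vice')"
```

```text
time: 12.05
eef_pos: [0.4304, -0.1884, 0.0129]
ee_rot: [0.999, -0.046, -0.0, -0.0]
force: [-0.9, -0.1, -1.9]
grip_width: 0.0291
t 12.05 tcp [ 0.4304 -0.1884  0.0129] yaw -0.092 shift cm(before turn) [ 8.16  3.35 -0.06] turn 0.001 q6 1.0Traceback (most recent call last):
  File "<string>", line 3, in <module>
    to(*P('vice',-.01,-.018));dl('vice')
                              ~~^^^^^^^^
  File "h.py", line 31, in dl
    print("t",round(s["time"],2),"depth mm",(t@X*1e3).round(1),"lat",(t@Y*1e3).round(1),"z",p[2].round(4),"yaw err",round(yw-y,3),"F",s["force"].round(1),"M",s["moment"].round(2),"w",s["grip_width"].round(4))
                                                                                                                                                                                       ^^^^^^^^^^^^^^^^^^^^^
AttributeError: 'float' object has no attribute 'round'
```

```bash
sed -i 's/s\["grip_width"\].round(4)/round(s["grip_width"],4)/' h.py; python3 -m inch '4 1.6 0 0 1;4.1 1.7 0 0 1;0 0 0 0 1;0 0 0 0 1;1 0 0 0 1;1 0 0 0 1;1 0 0 0 1;0 0 0 0 1'; python3 -c "
from h import *
dl('vice')"
```

```text
time: 13.05
eef_pos: [0.5388, -0.2317, 0.0129]
ee_rot: [0.999, -0.046, 0.0, 0.0]
force: [-0.5, -0.1, -2.1]
grip_width: 0.0289
t 13.05 depth mm 20.3 lat -17.5 z 0.0129 yaw err 0.0 F [-0.5 -0.1 -2.1] M [0.03 0.03 0.03] w 0.0289
```

Inside the slit freely. Advance to the hidden face.

```bash
python3 -m inch '1 0 0 0 1;.8 0 0 0 1;.5 0 0 0 1;.5 0 0 0 1;0 0 0 0 1'; python3 -c "
from h import *
dl('vice')"
```

```text
time: 13.68
eef_pos: [0.5594, -0.2319, 0.0109]
ee_rot: [0.999, -0.046, -0.008, -0.003]
force: [-27.1, 4.1, 1.5]
grip_width: 0.029
t 13.68 depth mm 40.9 lat -15.8 z 0.0109 yaw err 0.001 F [-27.1   4.1   1.5] M [0.5  3.7  0.18] w 0.029
```

```bash
python3 -m inch '-.4 0 0 0 1;0 -.3 0 0 1;0 -.3 0 0 1;0 -.3 0 0 1;0 -.3 0 0 1'; python3 -c "
from h import *
dl('vice')";  python3 -m inch '0 -.3 0 0 1;0 -.3 0 0 1;0 -.3 0 0 1;0 -.3 0 0 1'; python3 -c "
from h import *
dl('vice')"
```

```text
time: 14.3
eef_pos: [0.5635, -0.2218, 0.0131]
ee_rot: [0.999, -0.046, 0.0, 0.0]
force: [0.4, -0.8, -1.1]
grip_width: 0.0289
t 14.3 depth mm 44.0 lat -5.5 z 0.0131 yaw err 0.0 F [ 0.4 -0.8 -1.1] M [-0.01  0.09  0.03] w 0.0289
time: 14.8
eef_pos: [0.5651, -0.2129, 0.0137]
ee_rot: [0.999, -0.049, 0.002, 0.002]
force: [1.5, -11.4, -2.7]
grip_width: 0.0292
t 14.8 depth mm 44.8 lat 2.8 z 0.0137 yaw err -0.005 F [  1.5 -11.4  -2.7] M [-1.78 -0.06 -1.8 ] w 0.0292
```

```bash
python3 -m inch '0 .4 0 0 1;0 .35 0 0 1;.6 0 0 0 1;.6 0 0 0 1;0 0 0 0 1'; python3 -c "
from h import *
dl('vice')"
```

```text
time: 15.42
eef_pos: [0.576, -0.2184, 0.0129]
ee_rot: [0.999, -0.046, 0.0, -0.0]
force: [-0.6, -1.0, -2.1]
grip_width: 0.0291
t 15.43 depth mm 56.1 lat -0.8 z 0.0129 yaw err 0.0 F [-0.6 -1.  -2.1] M [-0.09  0.06 -0.04] w 0.0291
```

```bash
python3 -m inch '1 0 0 0 1;1 0 0 0 1;1 0 0 0 1;1 0 0 0 1;.6 0 0 0 1;0 0 0 0 1'; python3 -c "
from h import *
dl('vice')"; python3 -m inch '.3 0 0 0 1;.3 0 0 0 1;0 0 0 0 1'; python3 -c "
from h import *
dl('vice')"
```

```text
time: 16.18
eef_pos: [0.6195, -0.223, 0.0125]
ee_rot: [0.999, -0.047, -0.003, -0.0]
force: [-8.8, -2.3, 0.6]
grip_width: 0.029
t 16.18 depth mm 99.9 lat -1.5 z 0.0125 yaw err -0.0 F [-8.8 -2.3  0.6] M [-0.36  1.57 -0.26] w 0.029
time: 16.55
eef_pos: [0.6192, -0.2229, 0.0125]
ee_rot: [0.999, -0.047, -0.01, -0.001]
force: [-39.3, -1.4, 14.7]
grip_width: 0.029
t 16.55 depth mm 99.5 lat -1.5 z 0.0125 yaw err -0.0 F [-39.3  -1.4  14.7] M [-0.13  5.95 -0.11] w 0.029
```

```bash
python3 -m inch '-.7 0 0 0 1;0 0 0 0 0;0 0 0 0 0;0 0 0 0 0;0 0 -4 0 0;0 0 -4 0 0;0 0 0 0 0'; python3 -c "
from h import *
to([.511,-.087,.03],.002)"
```

```text
time: 17.42
eef_pos: [0.6221, -0.2235, 0.0966]
ee_rot: [0.999, -0.046, 0.003, 0.002]
force: [-0.3, 0.2, -0.6]
grip_width: 0.0856
t 17.43 tcp [ 0.6221 -0.2235  0.0966] yaw -0.093 shift cm(before turn) [-12.37 -12.58   6.54] turn -0.095 q6 1.14
```

```bash
python3 -m inch '-4.1 -4.2 0 0 0;-4.1 -4.2 0 0 0;-4.15 -4.2 0 0 0;0 0 3 -.095 0;0 0 3 0 0;0 0 3 0 0;0 0 1.5 0 0;0 0 0 0 0'; python3 -c "
from h import *
to([.511,-.087,-.029],.002)"
```

```text
time: 18.42
eef_pos: [0.5087, -0.0857, -0.0127]
ee_rot: [1.0, 0.001, -0.001, -0.0]
force: [0.3, 0.2, 0.2]
grip_width: 0.0852
t 18.43 tcp [ 0.5087 -0.0857 -0.0127] yaw 0.002 shift cm(before turn) [0.24 0.13 1.63] turn -0.0 q6 1.17
```

```bash
python3 -m inch '.2 .1 1.6 0 0;0 0 0 0 1;0 0 0 0 1;0 0 0 0 1;0 0 0 0 1;0 0 0 0 1;0 0 0 0 1'; python3 -m inch '0 0 -5 0 1;0 0 -5 0 1;0 0 0 0 1'; python3 -c "
from h import *
to([.3266+.002,.2908-.02,.06],.1)"
```

```text
time: 19.3
eef_pos: [0.5113, -0.0869, -0.0274]
ee_rot: [1.0, 0.001, 0.0, 0.0]
force: [-0.7, 0.5, 5.9]
grip_width: 0.0158
time: 19.68
eef_pos: [0.5128, -0.0875, 0.0753]
ee_rot: [1.0, 0.001, 0.003, 0.001]
force: [0.1, -0.4, -1.0]
grip_width: 0.0162
t 19.68 tcp [ 0.5128 -0.0875  0.0753] yaw 0.002 shift cm(before turn) [-18.36 -35.87   1.31] turn -0.098 q6 1.17
```

```bash
python3 -m inch '-2.62 -5.1 0 0 1;-2.62 -5.1 0 0 1;-2.62 -5.1 0 0 1;-2.62 -5.1 0 0 1;-2.62 -5.1 0 0 1;-2.62 -5.1 0 0 1;-2.62 -5.1 0 0 1;0 0 0 -.098 1'; python3 -m inch '0 0 0 0 1;0 0 0 0 1'; python3 -c "
from h import *
to([.3266,.2908-.012,.0],.1);print(tcp()[3]['grip_width'])"
```

```text
time: 20.68
eef_pos: [0.3242, 0.2722, 0.0711]
ee_rot: [0.999, 0.054, -0.001, 0.0]
force: [0.4, -0.2, -0.9]
grip_width: 0.0154
time: 20.92
eef_pos: [0.3271, 0.2693, 0.0716]
ee_rot: [0.999, 0.048, -0.0, 0.0]
force: [1.0, -0.2, -0.8]
grip_width: 0.0157
t 20.93 tcp [0.3271 0.2693 0.0716] yaw 0.097 shift cm(before turn) [ 0.05 -0.96  7.16] turn -0.003 q6 1.88
0.015690934337670624
```

```bash
python3 -m inch '0 -.9 0 0 1;0 0 4 0 1;0 0 3 0 1;0 0 0 0 1;0 0 0 0 .65;0 0 0 0 .65;0 0 0 0 .65'; python3 -c "
from h import *
to([.3266,.2908-.012,.0],.1);print(tcp()[3]['grip_width'])"; python3 -m inch '0 0 -4 0 .65;0 0 -5 0 .65;0 0 0 0 0'; python3 -c "
from h import *
to([.5105,.0815,.03],-.039)"
```

```text
time: 21.8
eef_pos: [0.3269, 0.2798, 0.0034]
ee_rot: [0.999, 0.049, 0.001, -0.001]
force: [-1.0, 4.7, -1.5]
grip_width: 0.0298
t 21.8 tcp [0.3269 0.2798 0.0034] yaw 0.099 shift cm(before turn) [-0.04  0.1   0.34] turn -0.001 q6 1.9
0.029822195551371507
time: 22.18
eef_pos: [0.3282, 0.2798, 0.0963]
ee_rot: [0.999, 0.05, 0.005, -0.002]
force: [-0.5, 0.7, -0.4]
grip_width: 0.0468
t 22.18 tcp [0.3282 0.2798 0.0963] yaw 0.1 shift cm(before turn) [16.11 21.57  6.71] turn 0.139 q6 1.9
```

```bash
python3 -m inch '3.22 4.32 0 0 0;3.22 4.32 0 0 0;3.22 4.32 0 0 0;3.22 4.32 0 0 0;3.22 4.32 0 0 0;0 0 2 .139 0;0 0 4 0 0;0 0 0 0 0'; python3 -c "
from h import *
to([.5105,.0815,-.028],-.039)
a=vision.capture('top');cv2.imwrite('pics/t8.png',a)"
```

```text
time: 23.18
eef_pos: [0.5062, 0.0798, 0.0304]
ee_rot: [1.0, -0.02, -0.003, -0.0]
force: [-0.2, 0.5, 0.3]
grip_width: 0.0854
t 23.18 tcp [0.5062 0.0798 0.0304] yaw -0.04 shift cm(before turn) [ 0.45 -0.18  5.84] turn -0.001 q6 1.54
```

View pics/t8.png

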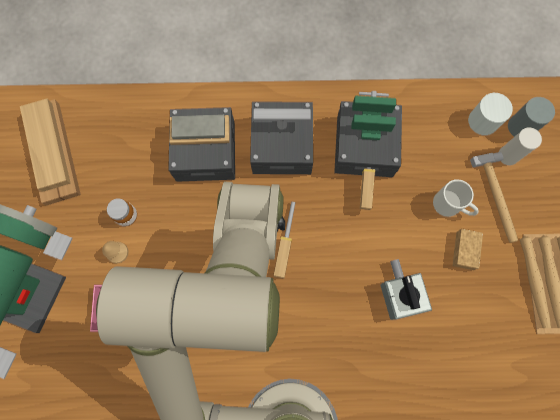

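```bash
python3 -m inch '.4 -.1 4 0 0;0 0 1.7 0 0;0 0 0 0 1;0 0 0 0 1;0 0 0 0 1;0 0 0 0 1;0 0 0 0 1;0 0 0 0 1'; python3 -m inch '0 0 -5 0 1;0 0 -5 0 1;0 0 -2 0 1'; python3 -c "
from h import *
to([.3266,.2908+.018,.0],.1)"
```

```text
time: 24.22
eef_pos: [0.5123, 0.0807, -0.0239]
ee_rot: [1.0, -0.02, 0.001, 0.0]
force: [-0.7, 0.1, 7.9]
grip_width: 0.0151
time: 24.6
eef_pos: [0.5128, 0.0807, 0.0981]
ee_rot: [1.0, -0.02, 0.002, 0.0]
force: [0.7, -0.9, -1.8]
grip_width: 0.0147
t 24.6 tcp [0.5128 0.0807 0.0981] yaw -0.039 shift cm(before turn) [-19.54 -22.07   9.72] turn -0.139 q6 1.54
```

```bash
python3 -m inch '-3.9 -4.4 0 0 1;-3.9 -4.4 0 0 1;-3.9 -4.4 0 0 1;-3.9 -4.4 0 0 1;-3.9 -4.4 0 0 1;0 0 0 -.139 1;0 0 0 0 1;0 0 0 0 1'; python3 -c "
from h import *
to([.3266,.2908+.018,.02],.1);print(tcp()[3]['grip_width'])"
```

```text
time: 25.6
eef_pos: [0.326, 0.3078, 0.0951]
ee_rot: [0.999, 0.048, 0.0, -0.0]
force: [-0.4, 0.0, -1.2]
grip_width: 0.0149
t 25.6 tcp [0.326  0.3078 0.0951] yaw 0.096 shift cm(before turn) [ 0.07 -0.09  7.51] turn -0.004 q6 1.97
0.014928156218354909
```

```bash
python3 -m inch '0 0 4 0 1;0 0 3.8 0 1;0 0 0 0 1;0 0 0 0 .65;0 0 0 0 .65;0 0 0 0 .65;0 0 -4 0 .65;0 0 -4 0 .65'; python3 -c "
from h import *
to([.4570,.158,.03],.051)"
```

```text
time: 26.6
eef_pos: [0.3255, 0.3081, 0.0985]
ee_rot: [0.999, 0.05, -0.0, 0.0]
force: [0.8, -0.3, 0.0]
grip_width: 0.0297
t 26.6 tcp [0.3255 0.3081 0.0985] yaw 0.1 shift cm(before turn) [11.59 16.25  6.85] turn 0.049 q6 1.96
```

```bash
python3 -m inch '1.37 5.13 0 0 0;1.37 5.13 0 0 0;1.37 5.13 0 0 0;1.37 5.13 0 0 0;1.37 5.13 0 0 0;1.37 5.13 0 0 0;0 0 3 .149 0;0 0 3 .149 0'; python3 - <<'E'
from h import *
a=vision.capture('top');b=vision.capture("scene")
r=lambda im,k:cv2.resize(im,None,fx=k,fy=k,interpolation=cv2.INTER_CUBIC)
cv2.imwrite('pics/c9.png',np.hstack([r(a[180:340,140:300],3.2),r(b[180:280,230:320],3.2)[:, :] if 0 else cv2.copyMakeBorder(r(b[180:280,230:320],3.2),0,192,0,0,cv2.BORDER_CONSTANT)]))
to([.438,.0099,-.0315],-.198)
E
```

```text
time: 27.6
eef_pos: [0.4386, 0.0093, 0.0369]
ee_rot: [0.995, -0.102, 0.001, 0.0]
force: [1.1, 0.4, 0.5]
grip_width: 0.0858
t 27.7 tcp [0.4367 0.0102 0.0355] yaw -0.2 shift cm(before turn) [0.17 0.01 6.7 ] turn -0.002 q6 1.52
```

View pics/c9.png

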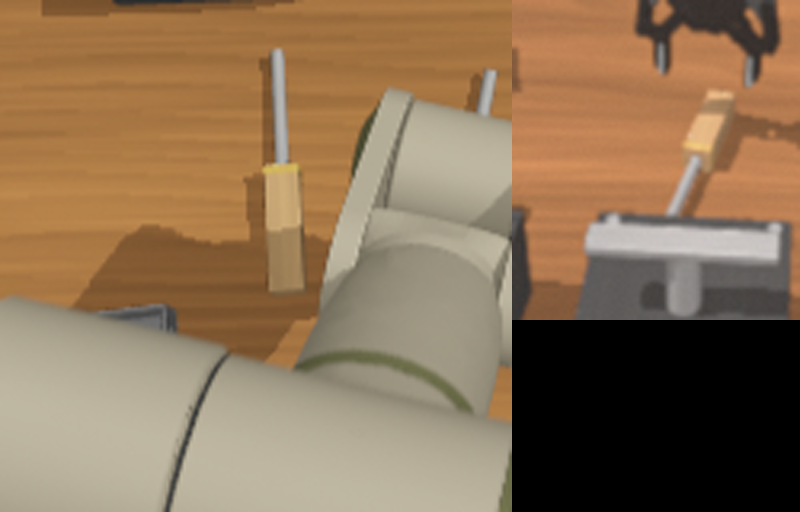

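```bash
python3 -m inch '.1 0 4 0 0;0 0 2 0 0;0 0 .7 0 0;0 0 0 0 1;0 0 0 0 1;0 0 0 0 1;0 0 0 0 1;0 0 0 0 1'; python3 -m inch '0 0 0 0 1;0 0 -2.5 0 1;0 0 -2 0 1;0 0 0 -.09 1;0 0 0 -.088 1;0 0 0 0 1'; python3 -c "
from h import *
to(*P('rest',-.01,-.018));dl('rest')"
```

```text
time: 28.7
eef_pos: [0.4396, 0.0098, -0.029]
ee_rot: [0.995, -0.099, 0.001, 0.0]
force: [-1.2, -0.0, 9.6]
grip_width: 0.0289
time: 29.45
eef_pos: [0.4389, 0.0099, 0.0152]
ee_rot: [1.0, -0.01, -0.0, 0.0]
force: [0.5, -0.4, -2.0]
grip_width: 0.0289
t 29.45 tcp [0.4389 0.0099 0.0152] yaw -0.021 shift cm(before turn) [7.85 1.36 0.17] turn 0.001 q6 1.34
t 29.45 depth mm -88.5 lat -4.3 z 0.0152 yaw err 0.001 F [ 0.5 -0.4 -2. ] M [-0.02  0.07  0.01] w 0.0289
```

```bash
python3 -m inch '3.9 .7 0 0 1;3.9 .66 0 0 1;0 0 0 0 1;0 0 0 0 1;1 0 0 0 1;1 0 0 0 1;1 0 0 0 1;0 0 0 0 1'; python3 -c "
from h import *
dl('rest')"; python3 -m inch '1 0 0 0 1;.8 0 0 0 1;.4 0 0 0 1;.3 0 0 0 1;0 0 0 0 1'; python3 -c "
from h import *
dl('rest')"
```

```text
time: 30.45
eef_pos: [0.5475, -0.0059, 0.0149]
ee_rot: [1.0, -0.01, 0.0, 0.0]
force: [-0.0, -0.3, -2.2]
grip_width: 0.0294
t 30.45 depth mm 20.4 lat -17.7 z 0.0149 yaw err 0.002 F [-0.  -0.3 -2.2] M [-0.04  0.12 -0.04] w 0.0294
time: 31.08
eef_pos: [0.5683, -0.0056, 0.0142]
ee_rot: [1.0, -0.01, -0.004, -0.001]
force: [-14.1, 0.6, 2.8]
grip_width: 0.0291
t 31.07 depth mm 41.1 lat -16.8 z 0.0142 yaw err 0.002 F [-14.1   0.6   2.8] M [0.23 1.65 0.07] w 0.0291
```

Contact at ~41 mm again (14 N). Slide sideways with light preload.

```bash
python3 -m inch '-.1 0 0 0 1;0 -.3 0 0 1;0 -.3 0 0 1;0 -.3 0 0 1;0 0 0 0 1'; python3 -c "
from h import *
dl('rest')"
```

```text
time: 31.7
eef_pos: [0.5712, 0.0028, 0.0151]
ee_rot: [1.0, -0.01, 0.0, -0.0]
force: [-0.4, 0.2, -1.8]
grip_width: 0.0288
t 31.7 depth mm 43.9 lat -8.4 z 0.0151 yaw err 0.002 F [-0.4  0.2 -1.8] M [-0.02  0.08 -0.02] w 0.0288
```

```bash
python3 -m inch '0 -.3 0 0 1;0 -.3 0 0 1;0 0 0 0 1'; python3 -c "
from h import *
dl('rest')"
```

```text
time: 32.08
eef_pos: [0.5712, 0.0088, 0.0151]
ee_rot: [1.0, -0.01, 0.0, 0.0]
force: [-0.2, -0.6, -2.4]
grip_width: 0.029
t 32.08 depth mm 43.8 lat -2.4 z 0.0151 yaw err 0.002 F [-0.2 -0.6 -2.4] M [-0.04  0.07 -0.03] w 0.029
```

```bash
python3 -m inch '.4 0 0 0 1;.4 0 0 0 1;0 0 0 0 1'; python3 -c "
from h import *
dl('rest')"
```

```text
time: 32.45
eef_pos: [0.5794, 0.0084, 0.015]
ee_rot: [1.0, -0.01, 0.0, 0.0]
force: [1.0, 0.7, -2.5]
grip_width: 0.029
t 32.45 depth mm 52.0 lat -2.6 z 0.015 yaw err 0.002 F [ 1.   0.7 -2.5] M [-0.02  0.12 -0.01] w 0.029
```

In the hole; push home.

```bash
python3 -m inch '1 0 0 0 1;1 0 0 0 1;1 0 0 0 1;1 0 0 0 1;1 0 0 0 1;.4 0 0 0 1;0 0 0 0 1'; python3 -c "
from h import *
dl('rest')"
```

```text
time: 33.33
eef_pos: [0.6282, 0.0077, 0.0143]
ee_rot: [1.0, -0.01, -0.006, -0.0]
force: [-21.8, -1.7, 7.5]
grip_width: 0.0289
t 33.33 depth mm 100.7 lat -2.3 z 0.0143 yaw err 0.002 F [-21.8  -1.7   7.5] M [-0.26  3.15 -0.23] w 0.0289
```

```bash
python3 -m inch '-.4 0 0 0 1;0 0 0 0 0;0 0 0 0 0;0 0 0 0 0;0 0 -4 0 0;0 0 -4 0 0;0 0 0 0 0'; python3 -c "
from h import *
to([.457,.158,.03],.051)"
```

```text
time: 34.2
eef_pos: [0.6309, 0.0073, 0.0984]
ee_rot: [1.0, -0.01, 0.003, 0.001]
force: [-0.0, 0.0, 0.2]
grip_width: 0.0851
t 34.2 tcp [0.6309 0.0073 0.0984] yaw -0.02 shift cm(before turn) [-17.73 -14.73   6.71] turn -0.071 q6 1.42
```

```bash
python3 -m inch '-4.43 -3.68 0 0 0;-4.43 -3.68 0 0 0;-4.43 -3.68 0 0 0;-4.43 -3.68 0 0 0;0 0 3 -.071 0;0 0 3 0 0;0 0 0 0 0'; python3 - <<'E'
from h import *
to([.457,.158,-.029],.051)
a=vision.capture('top');b=vision.capture("scene")
r=lambda im,k:cv2.resize(im,None,fx=k,fy=k,interpolation=cv2.INTER_CUBIC)
c=np.zeros((440,800,3),np.uint8);c[:,:440]=r(b[165:275,280:390],4);c[:,440:]=r(b[175:285,215:305],4)
cv2.imwrite('pics/c10.png',c)
x=cv2.imread('pics/scene0.png');
d=cv2.absdiff(x,b)[195:245,325:345].max(2);print((d>40).sum())
E
```

```text
time: 35.08
eef_pos: [0.4534, 0.1582, 0.0333]
ee_rot: [1.0, 0.025, -0.002, 0.0]
force: [-0.2, 0.4, -0.3]
grip_width: 0.0854
t 35.08 tcp [0.4534 0.1582 0.0333] yaw 0.051 shift cm(before turn) [0.39 0.03 6.23] turn -0.0 q6 1.61
116
```

View pics/c10.png

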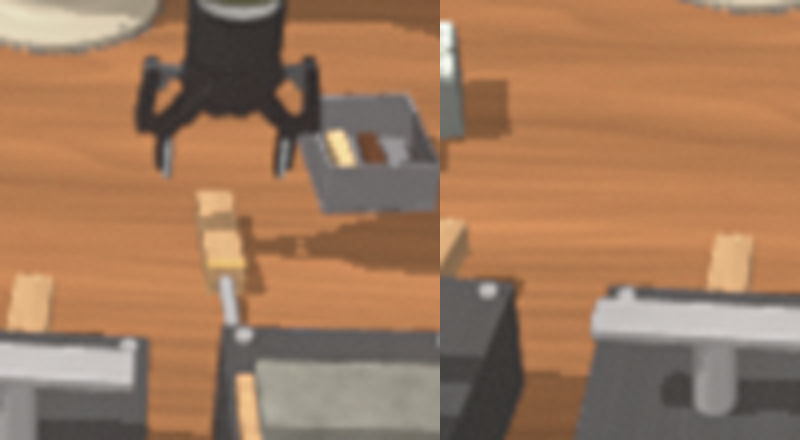

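```bash
python3 -m inch '.35 0 4 0 0;0 0 2 0 0;0 0 .4 0 0;0 0 0 0 1;0 0 0 0 1;0 0 0 0 1;0 0 0 0 1;0 0 0 0 1'; python3 -m inch '0 0 0 0 1;0 0 -2.5 0 1;0 0 -2 0 1;0 0 0 .04 1;0 0 0 0 1'; python3 -c "
from h import *
to(*P('stone',-.01,-.018));dl('stone')"
```

```text
time: 36.17
eef_pos: [0.4589, 0.1585, -0.0281]
ee_rot: [1.0, 0.025, 0.001, -0.0]
force: [-1.3, -0.2, 6.0]
grip_width: 0.0288
time: 36.8
eef_pos: [0.4582, 0.1584, 0.0162]
ee_rot: [1.0, 0.006, 0.0, -0.0]
force: [-0.4, 0.4, -1.6]
grip_width: 0.0286
t 36.8 tcp [0.4582 0.1584 0.0162] yaw 0.011 shift cm(before turn) [ 4.45 -4.99  0.28] turn 0.0 q6 1.65
t 36.8 depth mm -54.5 lat -67.8 z 0.0162 yaw err 0.0 F [-0.4  0.4 -1.6] M [-0.05  0.05 -0.03] w 0.0286
```

```bash
python3 -m inch '1 -2.5 0 0 1;3.4 -2.5 0 0 1;0 0 0 0 1;0 0 0 0 1;1 0 0 0 1;1 0 0 0 1;1 0 0 0 1;0 0 0 0 1'; python3 -c "
from h import *
dl('stone')"; python3 -m inch '1 0 0 0 1;.8 0 0 0 1;.4 0 0 0 1;.2 0 0 0 1;0 0 0 0 1'; python3 -c "
from h import *
dl('stone')"
```

```text
time: 37.8
eef_pos: [0.5326, 0.209, 0.0159]
ee_rot: [1.0, 0.005, 0.0, -0.0]
force: [-0.5, -0.1, -1.4]
grip_width: 0.0291
t 37.8 depth mm 20.4 lat -18.2 z 0.0159 yaw err -0.001 F [-0.5 -0.1 -1.4] M [ 0.01  0.04 -0.02] w 0.0291
time: 38.42
eef_pos: [0.5557, 0.2095, 0.016]
ee_rot: [1.0, 0.005, -0.0, 0.0]
force: [-0.4, -0.3, -1.9]
grip_width: 0.0286
t 38.42 depth mm 43.5 lat -17.9 z 0.016 yaw err -0.0 F [-0.4 -0.3 -1.9] M [ 0.01  0.05 -0.02] w 0.0286
```

```bash
python3 -m inch '.3 0 0 0 1;.2 0 0 0 1;0 0 0 0 1'; python3 -c "
from h import *
dl('stone')"
```

```text
time: 38.8
eef_pos: [0.561, 0.2095, 0.016]
ee_rot: [1.0, 0.005, 0.0, -0.0]
force: [0.5, -0.7, -1.3]
grip_width: 0.029
t 38.8 depth mm 48.7 lat -17.9 z 0.016 yaw err -0.0 F [ 0.5 -0.7 -1.3] M [ 0.02  0.04 -0.02] w 0.029
```

Still free; either already in the hole or the face lies a bit deeper.

```bash
python3 -m inch '.3 0 0 0 1;.3 0 0 0 1;.3 0 0 0 1;0 0 0 0 1'; python3 -c "
from h import *
dl('stone')"
```

```text
time: 39.3
eef_pos: [0.57, 0.2096, 0.0159]
ee_rot: [1.0, 0.005, 0.0, 0.0]
force: [-0.3, -0.2, -1.2]
grip_width: 0.0286
t 39.3 depth mm 57.8 lat -18.0 z 0.0159 yaw err -0.0 F [-0.3 -0.2 -1.2] M [0.04 0.07 0.03] w 0.0286
```

In the hole straight away; push home.

```bash
python3 -m inch '1 0 0 0 1;1 0 0 0 1;1 0 0 0 1;.8 0 0 0 1;.4 0 0 0 1;.4 0 0 0 1;.3 0 0 0 1;0 0 0 0 1'; python3 -c "
from h import *
dl('stone')"
```

```text
time: 40.3
eef_pos: [0.6132, 0.2101, 0.0157]
ee_rot: [1.0, 0.006, -0.006, 0.001]
force: [-24.0, -3.2, 9.8]
grip_width: 0.0292
t 40.3 depth mm 101.0 lat -17.8 z 0.0157 yaw err 0.0 F [-24.   -3.2   9.8] M [-0.49  3.32 -0.2 ] w 0.0292
```

```bash
python3 -m inch '-.5 0 0 0 1;0 0 0 0 0;0 0 0 0 0;0 0 0 0 0;0 0 -4 0 0;0 0 -6 0 0;0 0 0 0 0'; python3 -c "
from h import *
to([.327,-.306,.15],.14)"
```

```text
time: 41.18
eef_pos: [0.6163, 0.2105, 0.1212]
ee_rot: [1.0, 0.005, 0.005, -0.001]
force: [-0.0, 0.4, -0.2]
grip_width: 0.0856
t 41.17 tcp [0.6163 0.2105 0.1212] yaw 0.011 shift cm(before turn) [-29.46  51.33  -3.24] turn -0.129 q6 1.71
```

```bash
python3 -m inch '-2.95 5.1 -.3 0 0;-2.95 5.1 -.3 0 0;-2.95 5.1 -.3 0 0;-2.95 5.1 -.3 0 0;-2.95 5.1 -.3 0 0;-2.95 5.1 -.3 0 0;-2.95 5.1 -.3 0 0;-2.95 5.1 -.3 0 0'; python3 -m inch '-2.95 5.1 0 0 0;-2.95 5.1 0 0 0;0 0 0 -.129 0;0 0 0 0 0'; python3 - <<'E'
from h import *
to([.327,-.306,.055],.14)
a=vision.capture('top');b=vision.capture("scene")
r=lambda im,k:cv2.resize(im,None,fx=k,fy=k,interpolation=cv2.INTER_CUBIC)
c=np.zeros((600,800,3),np.uint8);c[:360,:800]=r(a[100:220,160:427],3)[:,:800];c[360:,:320]=r(a[260:340,140:247],3)[:,:320];c[360:,340:660]=r(b[130:210,160:267],3)[:,:320]
cv2.imwrite('pics/c11.png',c)
E
```

```text
time: 42.18
eef_pos: [0.381, -0.2019, 0.1397]
ee_rot: [1.0, 0.005, -0.0, -0.0]
force: [0.1, -0.1, 0.3]
grip_width: 0.0856
time: 42.68
eef_pos: [0.3239, -0.3033, 0.1395]
ee_rot: [0.998, 0.069, -0.0, -0.0]
force: [0.1, 0.6, 0.1]
grip_width: 0.0857
t 42.67 tcp [ 0.3239 -0.3033  0.1395] yaw 0.137 shift cm(before turn) [0.27 0.32 8.45] turn -0.003 q6 0.41
```

View pics/c11.png

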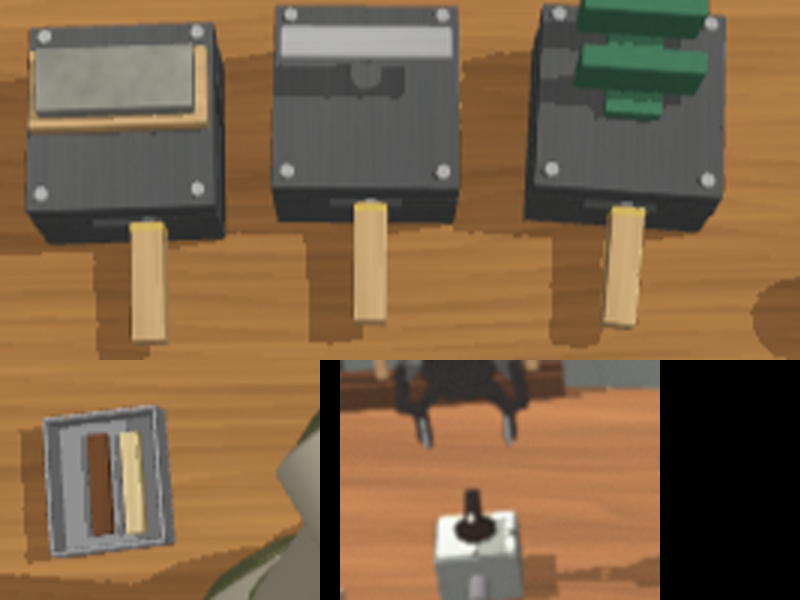

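```bash
python3 -m inch '.25 .25 4 0 0;0 0 3 0 0;0 0 1.4 0 0;0 0 0 0 1;0 0 0 0 1;0 0 0 0 1;0 0 0 0 1;0 0 0 0 1'; python3 -m inch '0 0 0 0 1;0 0 0 -.17 1;0 0 0 -.17 1;0 0 0 -.17 1;0 0 0 -.17 1;0 0 0 -.17 1;0 0 0 -.17 1;0 0 0 -.17 1'; python3 -m inch '0 0 0 -.17 1;0 0 0 -.06 1;0 0 0 0 1'; python3 -c "
from h import *
s=tcp();print(s[0],s[2],s[3]['moment'])"
```

```text
time: 43.78
eef_pos: [0.3283, -0.3099, 0.0576]
ee_rot: [0.997, 0.071, 0.001, 0.005]
force: [-2.0, -15.0, -1.1]
grip_width: 0.0174
time: 44.78
eef_pos: [0.3269, -0.3093, 0.0575]
ee_rot: [0.785, 0.619, -0.003, 0.003]
force: [-10.8, -14.8, 3.4]
grip_width: 0.0164
time: 45.15
eef_pos: [0.3266, -0.3093, 0.0575]
ee_rot: [0.711, 0.704, -0.003, 0.003]
force: [-11.6, -14.4, 3.0]
grip_width: 0.0167
[ 0.32664296 -0.30932635  0.05747344] 1.560938330271867 [-2.35496746  1.99405967  0.1105483 ]
```

```bash
python3 -m inch '0 0 0 -.05 1;0 0 0 -.05 1;0 0 0 0 1'; python3 -c "
from h import *
s=tcp();print(s[0],s[2],s[3]['moment'])"
```

```text
time: 45.52
eef_pos: [0.3266, -0.3091, 0.0575]
ee_rot: [0.676, 0.737, -0.003, 0.003]
force: [-12.1, -13.0, 4.7]
grip_width: 0.0168
[ 0.32663969 -0.30905905  0.05750791] 1.6573257364562166 [-2.19589481  1.98770116 -1.37144928]
```

At the on stop (moment jumped to −1.4 N m). Release, retreat, and check.

```bash
python3 -m inch '0 0 0 .03 1;0 0 0 0 0;0 0 0 0 0;0 0 0 0 0;0 0 -4 0 0;0 0 -5 0 0;0 0 -5 0 0'; python3 -m inch '-2 -5 -1 0 0;-2 -5 -1 0 0;-2 -5 -1 0 0;1 -5 -1 0 0;0 0 0 0 0'; python3 - <<'E'
from h import *
a=vision.capture('top');b=vision.capture("scene");print(tcp()[0],tcp()[3]["force"])
r=lambda im,k:cv2.resize(im,None,fx=k,fy=k,interpolation=cv2.INTER_CUBIC)
c=np.zeros((600,800,3),np.uint8);c[:420,:560]=a;c[420:600,:240]=r(b[150:210,170:250],3);c[:300,560:800]=r(a[245:345,365:445],3)
cv2.imwrite('pics/c12.png',c)
h=lambda u,v:(u/3+160,v/3+100)
for n,p in[("stone",(149,224)),("rest",(370,204)),("vice",(628,209))]:
    X=onz("top",h(*p),.075);cc,y=B[n];print(n,"shoulder depth mm",((X[:2]-cc)@[np.cos(y),np.sin(y)]*1e3).round(1))
E
```

```text
time: 46.4
eef_pos: [0.3271, -0.3047, 0.1976]
ee_rot: [0.686, 0.728, 0.0, -0.0]
force: [0.4, -0.1, -0.4]
grip_width: 0.0853
time: 47.02
eef_pos: [0.1284, -0.367, 0.2366]
ee_rot: [0.688, 0.726, -0.0, 0.0]
force: [0.8, 0.7, -0.0]
grip_width: 0.0854
[ 0.13054518 -0.36680883  0.23601767] [-0.39261401  0.63288741  0.50392659]
stone shoulder depth mm -9.3
rest shoulder depth mm -8.7
vice shoulder depth mm -9.3
```

View pics/c12.png

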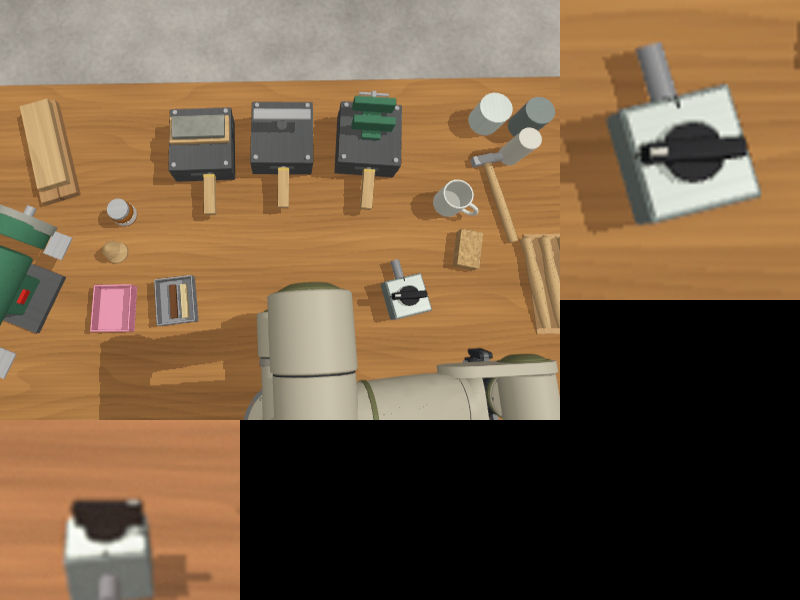

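```bash
python3 - <<'E'
from h import *
h=lambda u,v:(u/3+160,v/3+100)
a=vision.capture('top')
for n,u in(("stone",149),("rest",370),("vice",627)):
    c,y=B[n];uu=int(round(u/3+160))
    print(n,"col",uu,[ (v,*a[v,uu]) for v in range(158,182)])
for p,z in[((370,189),.1),((370,222),0),((370,204),.075)]: print(onz("top",h(*p),z)[0].round(4))
x=cv2.resize(a[150:190,180:390],None,fx=3.8,fy=10,interpolation=cv2.INTER_CUBIC);cv2.imwrite("pics/c13.png",x)
E
```

```text
stone col 210 [(158, np.uint8(91), np.uint8(92), np.uint8(91)), (159, np.uint8(91), np.uint8(92), np.uint8(91)), (160, np.uint8(91), np.uint8(92), np.uint8(91)), (161, np.uint8(91), np.uint8(92), np.uint8(91)), (162, np.uint8(91), np.uint8(92), np.uint8(91)), (163, np.uint8(92), np.uint8(93), np.uint8(92)), (164, np.uint8(91), np.uint8(92), np.uint8(92)), (165, np.uint8(91), np.uint8(92), np.uint8(91)), (166, np.uint8(91), np.uint8(92), np.uint8(91)), (167, np.uint8(91), np.uint8(92), np.uint8(91)), (168, np.uint8(88), np.uint8(89), np.uint8(88)), (169, np.uint8(61), np.uint8(61), np.uint8(61)), (170, np.uint8(45), np.uint8(46), np.uint8(47)), (171, np.uint8(45), np.uint8(47), np.uint8(46)), (172, np.uint8(77), np.uint8(80), np.uint8(79)), (173, np.uint8(105), np.uint8(113), np.uint8(119)), (174, np.uint8(103), np.uint8(170), np.uint8(198)), (175, np.uint8(93), np.uint8(183), np.uint8(212)), (176, np.uint8(101), np.uint8(178), np.uint8(209)), (177, np.uint8(117), np.uint8(172), np.uint8(206)), (178, np.uint8(121), np.uint8(171), np.uint8(206)), (179, np.uint8(121), np.uint8(171), np.
[... 1908 characters left out ...]
1)), (169, np.uint8(108), np.uint8(174), np.uint8(201)), (170, np.uint8(95), np.uint8(185), np.uint8(214)), (171, np.uint8(111), np.uint8(181), np.uint8(212)), (172, np.uint8(123), np.uint8(178), np.uint8(211)), (173, np.uint8(126), np.uint8(176), np.uint8(210)), (174, np.uint8(125), np.uint8(176), np.uint8(210)), (175, np.uint8(125), np.uint8(176), np.uint8(210)), (176, np.uint8(125), np.uint8(176), np.uint8(210)), (177, np.uint8(124), np.uint8(176), np.uint8(210)), (178, np.uint8(125), np.uint8(176), np.uint8(210)), (179, np.uint8(125), np.uint8(175), np.uint8(210)), (180, np.uint8(125), np.uint8(175), np.uint8(209)), (181, np.uint8(124), np.uint8(175), np.uint8(208))]
0.6826
0.6853
0.6772
```

View pics/c13.png

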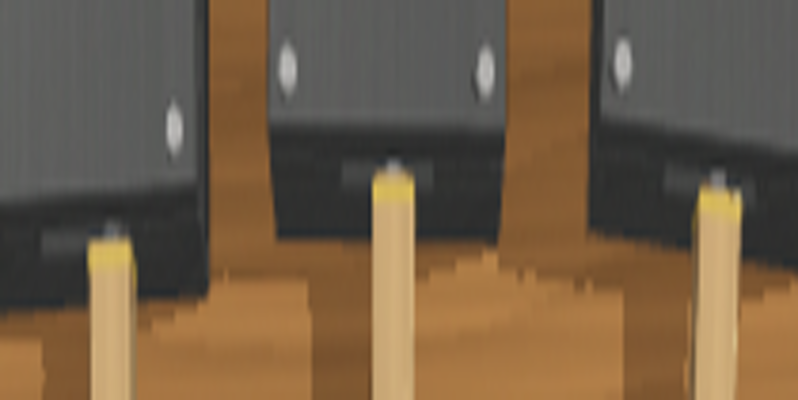

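```bash
python3 - <<'E'
from h import *
a=vision.capture('top').astype(int)
for n,u,ft,fb in(("stone",209,169,None),("rest",283,162,None),("vice",366,164,None)):
    c,y=B[n]
    g=a[:,u,2]; 
    w=[v for v in range(150,230) if a[v,u,2]-a[v,u,0]>55 and a[v,u,2]>195]
    print(n,w[0],w[-1],[int(i) for i in a[w[-1]-1:w[-1]+4,u,2]])
    for z in(.07,.075):
        A=onz("top",(u,w[0]-.5),z)[:2];C=onz("top",(u,w[-1]+.5),z)[:2];print(z,A.round(4),C.round(4),np.linalg.norm(A-C).round(4))
for n,p,q in(("stone",((28,210),(214,200)),((50,244),(222,234))),("rest",((273,189),(460,189)),((278,222),(455,222))),("vice",((526,187),(722,203)),((526,220),(706,230)))):
    h=lambda t:(t[0]/3+160,t[1]/3+100)
    c,y=B[n]
    for e,z in((p,.1),(q,0)): print(n,z,[((onz("top",h(t),z)[:2]-c)@[np.cos(y),np.sin(y)]*1e3).round(1) for t in e])
E
```

```text
stone 174 212 [204, 204, 152, 115, 133]
0.07 [0.6665 0.2087] [0.5562 0.2064] 0.1103
0.075 [0.6648 0.2079] [0.555  0.2057] 0.1099
rest 168 205 [205, 208, 172, 127, 148]
0.07 [0.6804 0.0057] [0.5723 0.0075] 0.1081
0.075 [0.6787 0.0057] [0.571  0.0075] 0.1077
vice 169 206 [205, 204, 185, 138, 129]
0.07 [ 0.6737 -0.2223] [ 0.5657 -0.216 ] 0.1081
0.075 [ 0.6719 -0.2213] [ 0.5644 -0.2151] 0.1077
stone 0.1 [np.float64(-1.7), np.float64(3.1)]
stone 0 [np.float64(-1.3), np.float64(4.2)]
rest 0.1 [np.float64(-3.8), np.float64(-2.9)]
rest 0 [np.float64(-1.0), np.float64(-0.2)]
vice 0.1 [np.float64(-4.5), np.float64(-6.3)]
vice 0 [np.float64(-0.8), np.float64(2.3)]
```

```bash
python3 -c "
from h import *
print(job.finish_job())"
```

```text
the job is handed in; nothing more can be done
None
```

The job is done and handed in at about 47 s on the robot clock; no verdict was reported.

**What was done**
- I turned the isolator off.
- I pushed the three bars into the vice, tool-rest and stone bases, each until it hit a hard stop of 22–39 N. For the vice and tool-rest bars, that stop came about 60 mm past where the tip first met the hidden face. The stone bar went straight into its hole.
- I put both sanding sticks in the grey bin.
- I turned the isolator back on until it hit its stop (about 1.4 N m).

**Last checks**
- The final pictures showed all three bars in their bases, both sticks in the grey bin, the handle on, the bystanders apparently where they started (judged by eye), and the arm clear with no force on it.

**What disagreed**
- **Finger length:** the fingertips sat about 35–48 mm (shut–open) higher than the reported TCP. My first grip on the handle closed on nothing, so I went about 25 mm lower for the second try. I allowed for this offset on every grasp after that.
- **Bar depth:** the last top view put the shoulders about 3–5 mm short of the base fronts. That is within the 10 mm allowed and close to the measuring error. The force readings said the bars were fully home, so I left them.

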